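# Load the tube lifter and hold it at the third click

## Task

Take the two tall capped tubes out of the sample rack and drop them bottom-down into the two holes of the tube lifter, one in each, all the way to the bottom. Then press the lifter's sprung lever down by its bar until you have felt three clicks, no more, and finish while still holding the lever there with the gripper: it springs back up if let go, and it must keep the tubes raised. Leave the short vials and the other things on the bench where they are.

Things in the scene. Friction and masses are not known exactly. Their poses are not given: they have to be found in the camera images.
- rack: Sample rack: fixed ivory block 50 x 170 x 45 mm (its x, y, z), origin at the centre of its underside. Four holes in one row along its y axis at y = +57, +19, -19, -57 mm, 17.5 mm wide, 32 mm deep from the top (hole floor 13 mm above the bench). They hold the two tall tubes and the two short vials in any order.
- tube_a_mid (a point): Centre (half-way up) of the first tall tube: white, 16 mm diameter, 120 mm long, about 30 g, with a grey cap of the same width (the top 14 mm); its foot tapers to 11 mm over the last 5 mm. Its z axis points to the cap. At the start it stands in the rack, its top about 133 mm above the bench.
- tube_b_mid (a point): Centre of the second tall tube, like the first. Either tube may go in either hole.
- vial_a_mid (a point): Centre of a short vial, 60 mm long, otherwise like the tubes, standing in the rack. Leave it there.
- vial_b_mid (a point): Centre of the other short vial. Leave it there.
- lifter: Tube lifter, fixed: an aluminium base plate with an ivory holder block 60 x 100 mm (x, y), its top 70 mm above the bench, pierced by two upright holes in a row along y; a lever stands beyond the block on the -y side. Origin on the bench under the centre of the block.
- hole_a (a point): Centre of the mouth of the +y hole (lifter frame 0, 24, 70 mm). Hole 19 mm wide; a steel bed closes it 55 mm down (15 mm above the bench) while the lever is up. A fully dropped tube stands 65 mm out of the block.
- hole_b (a point): The same for the -y hole (lifter frame 0, -24, 70 mm).
- lever_bar (a point): Centre of the free length of the lever's grip bar: level, grey, 16 mm diameter, 76 mm long, along the lifter's x, 100 mm from the hinge; it moves with the lever. Clear for 30 mm to either side along x; the lever arm (8 mm thick) meets the bar 35 mm to the +x side. With the lever up it is 118 mm above the bench; at the third click about 60 mm.
- lever_hinge (a point): Point on the lever's hinge axis (which lies along the lifter's x axis, 75 mm above the bench) at the same x as lever_bar; fixed. With the lever up, the line from here to lever_bar points to -y of the lifter and 0.45 rad above level.
- lever (a joint): Lever angle, rad: 0 = up at its stop; a spring returns it there. Grows to 1.05 as the bar is pressed down. A pawl rides over teeth 0.2 rad (20 mm at the bar) apart. Push at the bar: peaks at 9 to 13 N just after a notch (near 0.03, 0.23, 0.43), about 7 N over a tooth top (0.1, 0.3, 0.5), drops to 3 N as it clicks over (0.15, 0.35, 0.55), rises into the next notch (0.2, 0.4, 0.6 = third). None latches.
- bottle_mid (a point): Middle of an amber dropper bottle, 34 mm diameter, 75 mm tall; leave alone.
- beaker_rim (a point): Centre of the mouth of a white cup, 64 mm wide, 70 mm tall; leave alone.
- dish_center (a point): Centre of a round white dish, 90 mm wide, 16 mm tall; leave alone.
- pen_mid (a point): Middle of a pen lying on the bench, 120 mm long; leave alone.
Things that resemble listed ones, but are neither listed nor needed, are in the scene too. What is shaped like the part that bears tube_a_mid but purple is not meant. Leave any black look-alike of the part that bears tube_b_mid alone.

How it is judged:
On the way, in this order (a step that is already met when the one before it is completed fails the run):
1. both tall tubes stand at the bottom of the lifter's holes, the lever still up ((horizontal distance between tube_a_mid and hole_a below 0.008 m or horizontal distance between tube_a_mid and hole_b below 0.008 m) and z of tube_a_mid in the frame of lifter between 0.07 and 0.08 m and (horizontal distance between tube_b_mid and hole_a below 0.008 m or horizontal distance between tube_b_mid and hole_b below 0.008 m) and z of tube_b_mid in the frame of lifter between 0.07 and 0.08 m and value of joint lever below 0.08 rad), for 0.2 s.
2. the lever has passed its second click (value of joint lever above 0.35 rad and contact force between the fingers and lever above 1 N).
At the end, for the whole second after the job is handed in: The fingers still press the lever (over 1 N), at rest past the third click and short of the fourth (0.52 to 0.69 rad); both tall tubes stand in the lifter holes (within 8 mm of the centre line, tilt under 0.15 rad), raised (centres 86 to 100 mm above the bench) ((horizontal distance between tube_a_mid and hole_a below 0.008 m or horizontal distance between tube_a_mid and hole_b below 0.008 m) and z of tube_a_mid in the frame of lifter between 0.086 and 0.1 m and (horizontal distance between tube_b_mid and hole_a below 0.008 m or horizontal distance between tube_b_mid and hole_b below 0.008 m) and z of tube_b_mid in the frame of lifter between 0.086 and 0.1 m and value of joint lever between 0.52 and 0.69 rad and velocity of joint lever between -0.1 and 0.1 rad/s and contact force between the fingers and lever above 1 N and angle between each of tube_a_mid, tube_b_mid's own z axis and vertical below 0.15 rad); the arm keeps its last pose, push and grip.
It fails at once if the lever was pushed on to a fourth click (beyond 0.74 rad) (value of joint lever above 0.74 rad).
It fails at once if the lever was worked (beyond 0.15 rad) before both tubes were in the lifter (value of joint lever above 0.15 rad and not (((horizontal distance between tube_a_mid and hole_a below 0.008 m or horizontal distance between tube_a_mid and hole_b below 0.008 m) and z of tube_a_mid in the frame of lifter between 0.05 and 0.115 m) and ((horizontal distance between tube_b_mid and hole_a below 0.008 m or horizontal distance between tube_b_mid and hole_b below 0.008 m) and z of tube_b_mid in the frame of lifter between 0.05 and 0.115 m))).
It fails at once if a vial or another thing on the bench was moved more than 30 mm (distance of any of vial_a_mid, vial_b_mid, bottle_mid, beaker_rim, dish_center, pen_mid from where it was at the start of the episode above 0.03 m).
It also fails if it takes over 72 s, if anything falls off the work surface, if the arm or the gripper's body presses on something with over 40 N, if the wrist force passes 120 N, or if a joint passes its speed limit or range.

## Robot

A 7-joint arm with a two-finger parallel gripper is mounted at the origin on the work surface. World frame = base frame: x ahead of the robot, y to its left, z up, the work surface at z = 0. Lengths are in m, angles in rad, forces in N, time in s.
With the tool pointing down it reaches from about 0.35 to 0.9 m from the base axis. Payload 19.9 kg.
Tool frame: the origin (TCP) lies between the finger pads; the fingertips stand 19 mm ahead of it and the grasp point (between the pads) is the TCP; z points along the fingers, y is the direction in which the jaws open and shut (so a half turn about z gives the same grasp; the last joint's range is limited). The gripper opens to 94 mm and grips with 3 to 60 N. Pads are 16 mm wide; open, the fingers measure 119 mm over their backs; the gripper's body (75 mm by 177 mm) begins 78 mm behind the grasp point.
Start: joints at [1.27, 0.417, -0.01, 1.614, 0.005, 1.111, -0.053], TCP at [0.161, -0.604, 0.186] pointing down, gripper open.
Joint ranges: [-2.81, 2.81], [-0.39, 2.02], [-1.27, 1.25], [0.06, 2.57], [-1.19, 4.33], [0.19, 2], [-2.82, 2.82]. Speed limits (rad/s): [1.89, 1.89, 2.39, 2.39, 3.01, 3.01, 3.01].

## Interface

Orientations are given as a 3x3 rotation matrix whose columns are the frame's x, y, z axes.
In Python, from rig import robot gives the robot as it stands. Calls block until the motion is done:
- robot.move_ptp(position, orientation): joint-space move of the TCP to a pose.
- robot.move_linear(position, velocity=0.15, frame=None, threshold=None): straight line of the TCP; frame=None keeps the orientation; velocity is the mean speed in m/s. With threshold (N) it stops when the force on the tool has changed by that much, and returns True; else False.
- robot.goto_joints(angles): joint-space move.
- robot.gripper_to(opening): finger opening in m; the grip force is fixed at half the most; returns when the fingers have stopped.
- robot.pause(seconds).
- robot.ik(position, orientation): joint angles nearest the present ones, or None.
- robot.get_state(): the state.
- robot.grab_frame(name): name is "scene" or "top" or "wrist"; returns the picture (400x640x3 uint8, red, green, blue); there is no depth.
- robot.camera_info(name): a dict with "fx", "fy", "cx", "cy" (pixels), "rvec" (rotation vector, rad) and "tvec" (3), from world to camera coordinates, as OpenCV has them. Camera axes: x right, y down, z forward; pixel columns grow to the right and rows downward; lengths in m; the calibration is good to about 2 mm. The wrist camera is an equidistant fisheye: a pixel r from the principal point sees the ray r / f radians off the axis. A picture is of the moment at which its call begins: read the wrist's pose just before it. camera_info takes no time and is no camera call; for the wrist camera it gives the pose at the moment of the call.
A pose or a line that the arm cannot do raises robot.PlanningError and nothing moves.
- robot.sign_off(): hands the job in, once; it reports no verdict.
The state is a dict: "time": time; "qpos": joint angles; "joint_vel": joint speeds; "effort": joint torques, N m; "ee_pos": TCP position; "tool_rot": TCP orientation; "force": force on the tool from outside, world axes, zero at the start; "moment": the same for the moment, N m; "opening": finger opening in m.
Only numpy, scipy, OpenCV 4.12 (cv2) and the standard library are available. Lean on these libraries where they do the work, as an engineer would, in place of code of your own. Each camera call takes 0.05 s, during which the arm holds its last target.

## Working session

There is one attempt and no reset: what is moved stays moved. The work goes in short steps, each a Python script; the robot and the scene stay as the last script left them, time stands still between calls to the robot, and variables do not carry over. Pictures are saved under pics/ and viewed, and the job is handed in when it is done.

```bash
ls; mkdir -p pics; python3 - <<'E'
from rig import robot
import cv2
for n in("scene","top","wrist"):
    i=robot.camera_info(n);print(n,i)
    cv2.imwrite(f"pics/{n}0.png",robot.grab_frame(n)[:,:,::-1])
print(robot.get_state())
E
```

```text
pics
scene {'fx': 453.8713933883819, 'fy': 453.8713933883819, 'cx': 317.60031396685076, 'cy': 201.21376332557594, 'rvec': array([ 1.10290918,  2.34296001, -1.07126741]), 'tvec': array([ 0.39208506, -0.2029694 ,  1.30868663])}
top {'fx': 467.2607592292825, 'fy': 467.2607592292825, 'cx': 317.51827525818607, 'cy': 203.37988162009114, 'rvec': array([ 2.0971242 , -2.13659004,  0.17544885]), 'tvec': array([-0.03422913,  0.55683425,  1.23806057])}
wrist {'fx': 309.70691628693146, 'fy': 309.70691628693146, 'cx': 314.75641207209753, 'cy': 203.8253410704361, 'rvec': array([-2.33229169,  1.79258946,  0.21878463]), 'tvec': array([-0.62487301, -0.02420218,  0.39094258])}
{'time': 0.15, 'qpos': array([ 1.26946929,  0.41784201, -0.01031244,  1.6140115 ,  0.00473736,
        1.11071649, -0.05300811]), 'joint_vel': array([ 0.00013894, -0.00303972, -0.00110797, -0.00228581,  0.0002752 ,
       -0.00161092, -0.00187398]), 'effort': array([ 7.17514486e-04, -8.51545286e+01,  6.39246292e-01, -4.26138818e+01,
       -4.87692899e-02,  1.71263324e-02,  4.02018668e-05]), 'ee_pos': array([ 0.1604768 , -0.60373117,  0.18537602]), 'tool_rot': array([[ 9.66428068e-01,  2.56937088e-01, -3.48711273e-04],
       [ 2.56937301e-01, -9.66427666e-01,  8.89107507e-04],
       [-1.08559528e-04, -9.48855384e-04, -9.99999544e-01]]), 'force': array([ 0.07294885, -0.56285685, -0.89315409]), 'moment': array([ 0.04371681,  0.00215205, -0.00589687]), 'opening': 0.09365076519431197}
```

View pics/scene0.png

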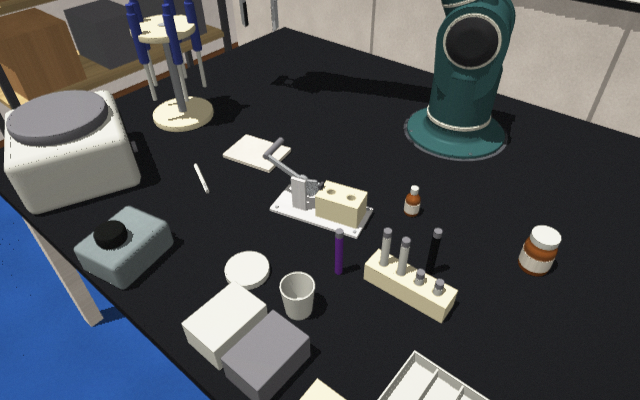

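View pics/top0.png

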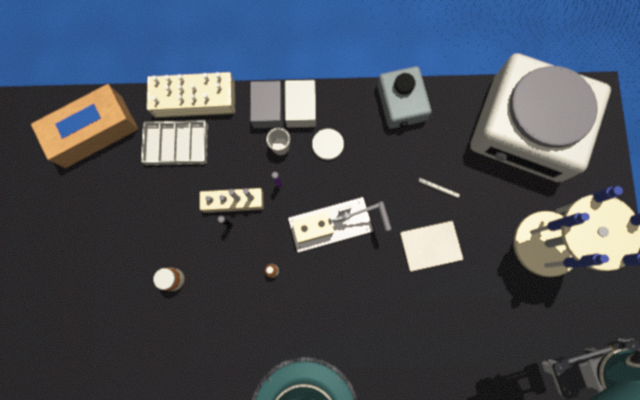

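View pics/wrist0.png

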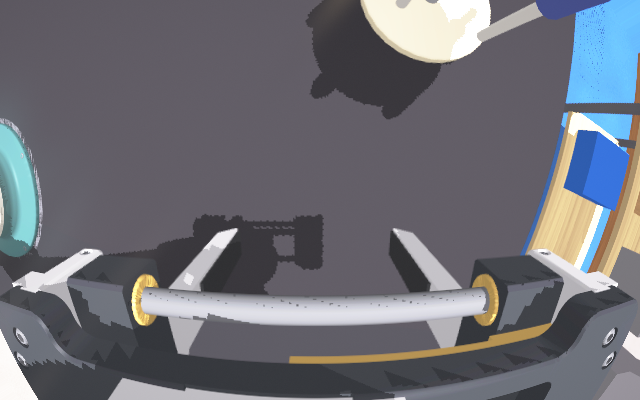

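Candidates in the scene view: the tall grey-capped tubes at (386,247) and (404,256). The look-alikes are the purple tube at (339,252) and the black one at (435,250). The short vials are at (420,276) and (439,287). I'll check this in close crops.

```bash
cat > h.py <<'E'
import numpy as np, cv2
from scipy.spatial.transform import Rotation as R
from rig import robot
def ray(n,px,info=None):
    i=info or robot.camera_info(n)
    Rm=cv2.Rodrigues(np.array(i["rvec"]))[0]; t=np.array(i["tvec"])
    u=(px[0]-i["cx"])/i["fx"]; v=(px[1]-i["cy"])/i["fy"]
    if n=="wrist":
        r=np.hypot(u,v); d=np.array([u/r*np.sin(r),v/r*np.sin(r),np.cos(r)]) if r>1e-9 else np.array([0,0,1.])
    else: d=np.array([u,v,1.])
    d=Rm.T@d; return -Rm.T@t, d/np.linalg.norm(d)
def on_plane(n,px,z,info=None):
    o,d=ray(n,px,info); return o+d*(z-o[2])/d[2]
def proj(n,P,info=None):
    i=info or robot.camera_info(n)
    Rm=cv2.Rodrigues(np.array(i["rvec"]))[0]; p=Rm@np.array(P)+i["tvec"]
    if n=="wrist":
        a=np.arctan2(np.hypot(p[0],p[1]),p[2]); h=np.hypot(p[0],p[1])
        return np.array([i["cx"]+i["fx"]*a*p[0]/h,i["cy"]+i["fy"]*a*p[1]/h])
    return np.array([i["cx"]+i["fx"]*p[0]/p[2],i["cy"]+i["fy"]*p[1]/p[2]])
def tri(n1,p1,n2,p2):
    o1,d1=ray(n1,p1);o2,d2=ray(n2,p2)
    A=np.stack([d1,-d2],1); s=np.linalg.lstsq(A,o2-o1,rcond=None)[0]
    a=o1+s[0]*d1;b=o2+s[1]*d2
    return (a+b)/2, np.linalg.norm(a-b)
def crop(src,dst,x0,y0,w,h,s):
    im=cv2.imread(src)[y0:y0+h,x0:x0+w]; cv2.imwrite(dst,cv2.resize(im,None,fx=s,fy=s,interpolation=cv2.INTER_CUBIC))
E
python3 -c "
from h import *
crop('pics/scene0.png','pics/c1.png',320,210,150,112,5)
crop('pics/top0.png','pics/c2.png',190,150,110,100,6)
crop('pics/top0.png','pics/c3.png',280,190,120,70,6)
crop('pics/scene0.png','pics/c4.png',250,130,140,110,5)
"
```

```text
(no output)
```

View pics/c1.png

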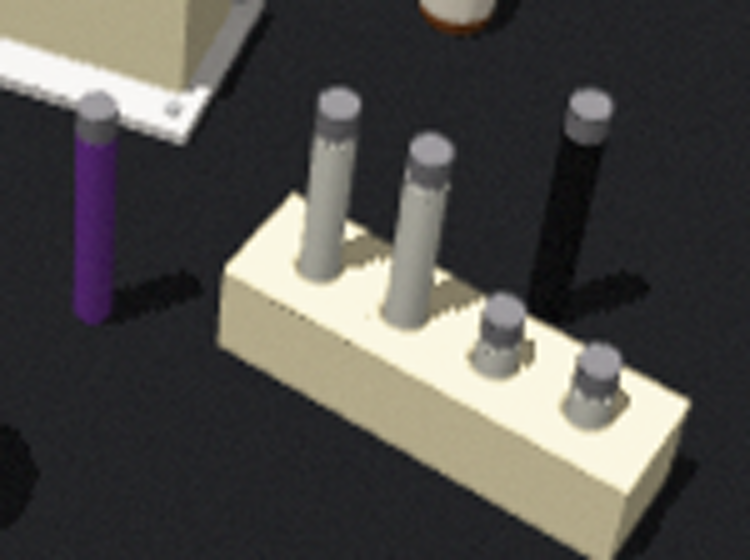

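View pics/c2.png

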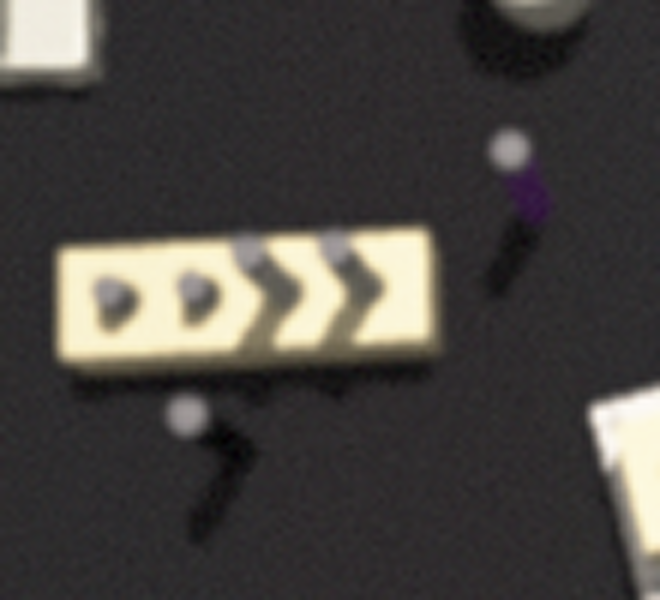

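View pics/c3.png

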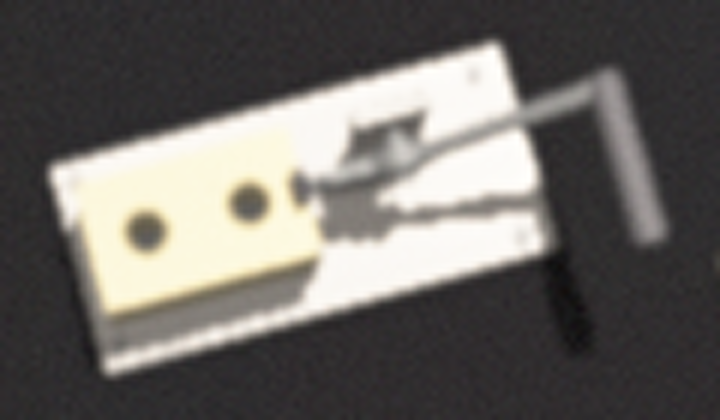

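View pics/c4.png

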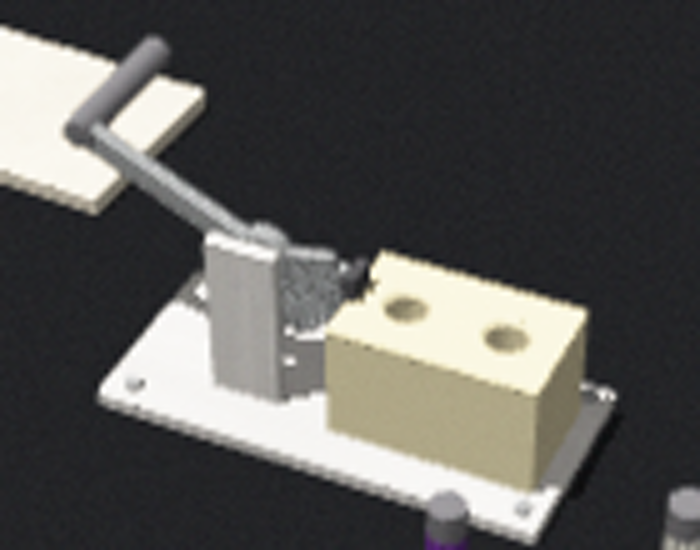

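The crops confirm it. The rack holds two white tall tubes, with cap tops at scene (388,230) and (406,240), and top (231.5,192) and (246,191). The purple tube (top 275,175) and the black tube (top 221,219) stand outside the rack. The lifter holes are at top (304,228.5) and (322,224), and the bar is around top (385,216).

```bash
cat > m.py <<'E'
from h import *
top=cv2.imread('pics/top0.png'); sc=cv2.imread('pics/scene0.png')
for a,b in [((231.5,192),(387.8,230.3)),((245.8,191.2),(406.2,239.8))]:
    pass
# cap tops: top view order vs scene order tested both ways
T=[(231.5,192),(245.8,191.2)];S=[(387.8,230.3),(406.2,239.8)]
for t in T:
    print('plane top',on_plane('top',t,.133))
    for s in S: print('  tri',tri('top',t,'scene',s))
for s in S: print('plane scene',on_plane('scene',s,.133))
# holes: dark blobs inside ivory
for n,im,seeds in [('top',top,[(304,228),(322,224)]),('scene',sc,[(331,192),(351,198)])]:
    g=im.max(2).astype(float)
    for s in seeds:
        x,y=s; p=g[y-6:y+7,x-7:x+8]
        w=np.clip(np.percentile(p,85)-p,0,None); w[w<0.35*w.max()]=0
        yy,xx=np.mgrid[y-6:y+7,x-7:x+8]
        c=(float((w*xx).sum()/w.sum()),float((w*yy).sum()/w.sum()))
        print(n,c,on_plane(n,c,.07))
# bar ends in crops
e1t=((612+ -0)/6+280,78/6+190); e2t=(650/6+280,238/6+190)
print('bar top ends',on_plane('top',e1t,.118),on_plane('top',e2t,.118))
e1s=(80/5+250,130/5+130); e2s=(157/5+250,46/5+130)
print('bar tri',tri('top',e1t,'scene',e1s),tri('top',e2t,'scene',e2s))
for px,z in [((310.5,245),.0),((222,220),.133),((275,175),.12),((271,271),.0),((278,140),.07),((225,.0),0)]: print(px,on_plane('top',px,z))
# rack and black
print('black top',tri('top',(190+187/6,150+415/6),'scene',(320+590/5,210+108/5)))
print('purple top',tri('top',(190+510/6,150+150/6),'scene',(320+98/5,210+108/5)))
print('rack corners top',[on_plane('top',(190+a/6,150+b/6),.045)[:2].round(4) for a,b in [(57,247),(430,228),(437,345),(60,357)]])
print('lifter block corners',[on_plane('top',(280+a/6,190+b/6),.07)[:2].round(4) for a,b in [(80,185),(290,128),(322,255),(106,315)]])
E
python3 m.py
```

```text
plane top [0.5755227  0.17725158 0.133     ]
  tri (array([0.58108957, 0.16095957, 0.14531978]), np.float64(0.03199741489545203))
  tri (array([0.57602705, 0.17835103, 0.12963785]), np.float64(0.00092632688359763))
plane top [0.57686515 0.13996457 0.133     ]
  tri (array([0.57728446, 0.14054964, 0.1306078 ]), np.float64(0.0003914160208906552))
  tri (array([0.57258802, 0.15824926, 0.11619008]), np.float64(0.034515984086944354))
plane scene [0.57932568 0.14187704 0.133     ]
plane scene [0.57879203 0.18015294 0.133     ]
top (303.94078478002376, 228.11462544589773) [ 0.48558116 -0.00723613  0.07      ]
top (322.2314990512334, 223.06641366223909) [ 0.49832576 -0.05671986  0.07      ]
scene (329.6486223662885, 190.84149108589952) [ 0.50007322 -0.05653259  0.07      ]
scene (350.37449118046135, 197.27103120759838) [ 0.48869146 -0.00783258  0.07      ]
bar top ends [ 0.54118395 -0.21374601  0.118     ] [ 0.47097958 -0.22709424  0.118     ]
bar tri (array([ 0.53992582, -0.21220407,  0.11721929]), np.float64(0.004217511926251334)) (array([ 0.47064084, -0.22672234,  0.12026822]), np.float64(0.000170041030453776))
(310.5, 245) [ 0.44645966 -0.0219268   0.        ]
(222, 220) [0.50238277 0.2005462  0.133     ]
(275, 175) [0.62181856 0.06531216 0.12      ]
(271, 271) [0.3757055  0.08972071 0.        ]
(278, 140) [0.73474156 0.06237625 0.07      ]
(225, 0.0) [1.21984214 0.23537219 0.        ]
black top (array([0.50736771, 0.20692429, 0.11489986]), np.float64(0.00016838048429656003))
purple top (array([0.62294464, 0.0658275 , 0.1154682 ]), np.float64(4.670090796123673e-05))
rack corners top [array([0.5987, 0.2853]), array([0.6041, 0.1109]), array([0.5487, 0.1073]), array([0.5466, 0.2823])]
lifter block corners [array([0.5059, 0.0212]), array([ 0.53  , -0.0738]), array([ 0.4722, -0.0869]), array([0.4471, 0.01  ])]
```

```bash
cat >> h.py <<'E'
def down(yaw):  # tool x at yaw, z down ; tool y = jaw dir at yaw-90deg
    c,s=np.cos(yaw),np.sin(yaw); return np.array([[c,s,0],[s,-c,0],[0,0,-1.]])
E
python3 - <<'E'
from h import *
i=robot.camera_info('wrist');Rm=cv2.Rodrigues(i['rvec'])[0];st=robot.get_state()
cp=-Rm.T@i['tvec'];print('cam in tool',st['tool_rot'].T@(cp-st['ee_pos']),'axis',st['tool_rot'].T@Rm[2])
for yd in (90,-90,104,-76):
  for P in ([.5775,.179,.12],[.5775,.179,.3],[.49,-.03,.3],[.49,-.008,.12],[.5,-.2,.2]):
    q=robot.ik(P,down(np.radians(yd)));print(yd,P,None if q is None else np.round(q,2))
E
```

```text
cam in tool [ 7.05794246e-02  1.15155303e-04 -1.99829236e-01] axis [-2.39994797e-01  8.35684525e-04  9.70773815e-01]
90 [0.5775, 0.179, 0.12] [ 0.4   0.7  -1.08  1.7   0.67  1.16 -0.87]
90 [0.5775, 0.179, 0.3] [ 0.41  0.5  -1.1   1.49  0.45  1.42 -0.7 ]
90 [0.49, -0.03, 0.3] [ 0.68  0.13 -0.74  1.76  0.09  1.29 -0.08]
90 [0.49, -0.008, 0.12] [ 0.59  0.34 -0.74  1.99  0.29  0.92 -0.31]
90 [0.5, -0.2, 0.2] [ 0.79  0.29 -0.55  1.8   0.17  1.1   0.17]
-90 [0.5775, 0.179, 0.12] [ 0.4   0.71 -1.09  1.7   0.68  1.16  2.27]
-90 [0.5775, 0.179, 0.3] [ 0.4   0.49 -1.08  1.49  0.44  1.42  2.45]
-90 [0.49, -0.03, 0.3] None
-90 [0.49, -0.008, 0.12] [-0.92  0.45  1.09  2.03 -0.5   0.95 -2.71]
-90 [0.5, -0.2, 0.2] [-0.52  0.42  1.09  1.84 -0.41  1.13 -2.43]
104 [0.5775, 0.179, 0.12] [ 0.4   0.71 -1.09  1.7   0.68  1.16 -0.63]
104 [0.5775, 0.179, 0.3] [ 0.41  0.5  -1.1   1.49  0.44  1.42 -0.46]
104 [0.49, -0.03, 0.3] [ 0.69  0.13 -0.75  1.76  0.09  1.29  0.16]
104 [0.49, -0.008, 0.12] [ 0.6   0.35 -0.77  1.99  0.3   0.92 -0.07]
104 [0.5, -0.2, 0.2] [ 0.82  0.3  -0.6   1.8   0.19  1.1   0.4 ]
-76 [0.5775, 0.179, 0.12] [ 0.4   0.71 -1.09  1.7   0.68  1.16  2.51]
-76 [0.5775, 0.179, 0.3] [ 0.4   0.49 -1.08  1.49  0.44  1.42  2.69]
-76 [0.49, -0.03, 0.3] [-0.98  0.12  1.08  1.81 -0.11  1.28 -2.77]
-76 [0.49, -0.008, 0.12] [-0.92  0.45  1.09  2.03 -0.5   0.95 -2.47]
-76 [0.5, -0.2, 0.2] [ 0.42  0.25 -0.11  1.81  0.03  1.08 -2.6 ]
```

```bash
python3 - <<'E'
from h import *
robot.move_ptp([.492,-.05,.28],down(np.radians(103.7)))
robot.gripper_to(.045)
i=robot.camera_info('wrist'); f=robot.grab_frame('wrist')
import pickle;pickle.dump(i,open('w1.pkl','wb'));cv2.imwrite('pics/w1.png',f[:,:,::-1])
robot.move_ptp([.577,.15,.26],down(np.radians(91)))
i=robot.camera_info('wrist'); f=robot.grab_frame('wrist')
pickle.dump(i,open('w2.pkl','wb'));cv2.imwrite('pics/w2.png',f[:,:,::-1])
print(robot.get_state()['time'],robot.get_state()['ee_pos'])
E
```

```text
4.3417 [0.57715157 0.14836629 0.26012237]
```

View pics/w1.png

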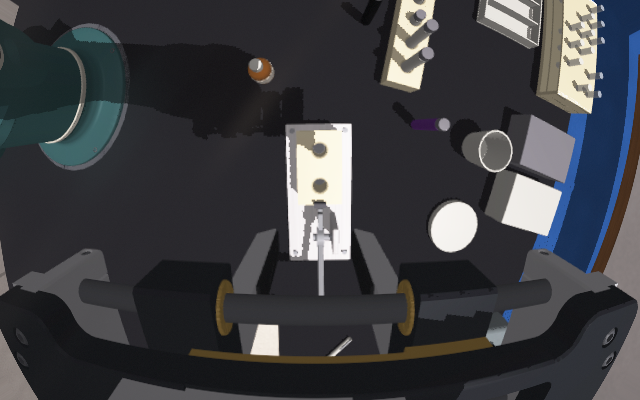

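View pics/w2.png

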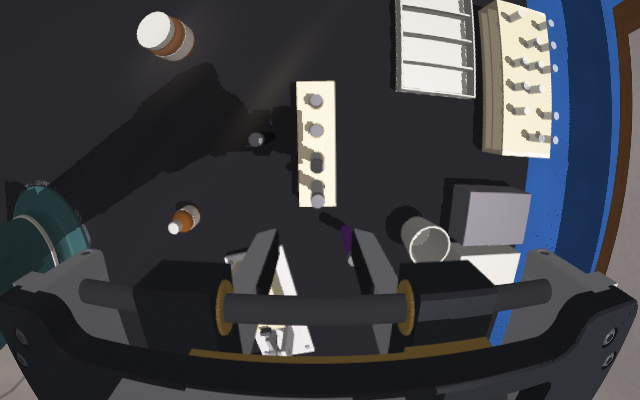

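Wrist view 1 shows the holes near (319,150) and (319,185). Wrist view 2 shows the tall caps near (317,158) and (317,200), with the vials at (316,100) and (317,130).

```bash
python3 - <<'E'
from h import *
import pickle
i1=pickle.load(open('w1.pkl','rb'));i2=pickle.load(open('w2.pkl','rb'))
im=cv2.imread('pics/w1.png').max(2).astype(float)
for x,y in [(319,150),(319,185)]:
    p=im[y-11:y+12,x-11:x+12]; w=(p<0.62*np.percentile(p,90)).astype(np.uint8)
    n,l,s,c=cv2.connectedComponentsWithStats(w)
    k=l[11,11]; c=c[k]+[x-11,y-11];print(s[k],c,on_plane('wrist',c,.07,i1))
crop('pics/w1.png','pics/d1.png',280,120,80,90,6)
crop('pics/w2.png','pics/d2.png',280,75,75,145,4)
E
```

```text
[  0   0  19  18 215] [316.38604651 147.79534884] [ 0.48496634 -0.00670434  0.07      ]
[  5   5  14  14 151] [319.62913907 185.1589404 ] [ 0.50116542 -0.05447879  0.07      ]
```

View pics/d1.png

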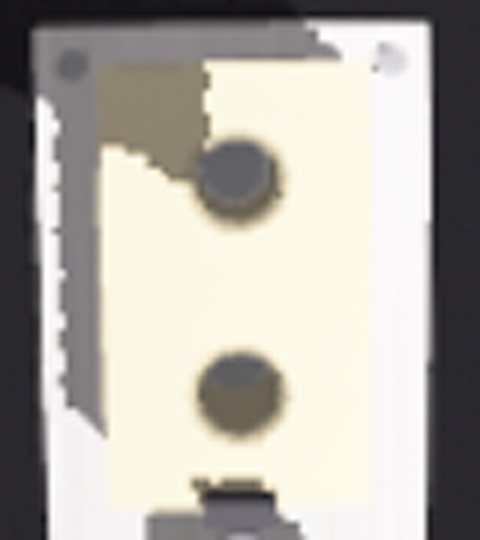

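View pics/d2.png

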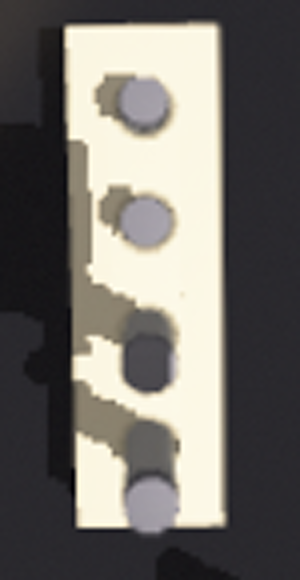

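```bash
python3 - <<'E'
from h import *
import pickle
i1=pickle.load(open('w1.pkl','rb'));i2=pickle.load(open('w2.pkl','rb'))
a=on_plane('wrist',(319.4,149.75),.07,i1);b=on_plane('wrist',(319.6,185.3),.07,i1);print(a,b,np.linalg.norm(a-b),np.degrees(np.arctan2(b[0]-a[0],a[1]-b[1])))
for p,z in [((317.4,200.6),.133),((317.1,166.6),.133),((280+145/4-.4,75+101/4-.4),.073),((280+146/4-.4,75+221/4-.4),.073)]: print(on_plane('wrist',p,z,i2))
for c in [(65,24),(219,24),(226,526),(77,526)]: print('rack',on_plane('wrist',(280+c[0]/4-.4,75+c[1]/4-.4),.045,i2))
for c in [(98,60),(372,60),(370,507),(108,507)]: print('blk',on_plane('wrist',(280+c[0]/6-.4,120+c[1]/6-.4),.07,i1))
E
```

```text
[ 0.48944725 -0.00827933  0.07      ] [ 0.50117374 -0.05467553  0.07      ] 0.0478551720665109 14.184262708910268
[0.58137233 0.14097362 0.133     ]
[0.58033879 0.1780345  0.133     ]
[0.57785143 0.25425228 0.073     ]
[0.57882857 0.21670321 0.073     ]
rack [0.55101631 0.28275558 0.045     ]
rack [0.6018798  0.28366531 0.045     ]
rack [0.60854945 0.11272877 0.045     ]
rack [0.55699917 0.11182227 0.045     ]
blk [0.45313692 0.01046491 0.07      ]
blk [0.51136346 0.02480954 0.07      ]
blk [ 0.53623063 -0.0729413   0.07      ]
blk [ 0.47827494 -0.08709211  0.07      ]
```

```bash
cat > pick.py <<'E'
from h import *
def pick(p,yaw=92.1):
    Rr=down(np.radians(yaw))
    robot.move_ptp([p[0],p[1],.165],Rr)
    robot.move_linear([p[0],p[1],.108],velocity=.12)
    robot.gripper_to(.005)
    s=robot.get_state();print('grip',s['opening'],s['ee_pos'],s['time'])
    robot.move_linear([p[0],p[1],.2],velocity=.2)
    print('open',robot.get_state()['opening'])
def over(h,yaw=104):
    robot.move_linear([h[0],h[1],.2],velocity=.25,frame=down(np.radians(yaw)))
    print(robot.get_state()['ee_pos'],robot.get_state()['time'])
E
python3 - <<'E'
from pick import *
pick((.5815,.1408)); over((.5008,-.0549))
i=robot.camera_info('wrist');cv2.imwrite('pics/w3.png',robot.grab_frame('wrist')[:,:,::-1])
cv2.imwrite('pics/s3.png',robot.grab_frame('scene')[:,:,::-1])
crop('pics/s3.png','pics/s3c.png',250,80,200,200,3);crop('pics/w3.png','pics/w3c.png',230,100,180,200,3)
E
```

```text
grip 0.013954361449197612 [0.58160684 0.14087346 0.10815698] 6.0333
open 0.01425185888433695
[ 0.5008894  -0.05394057  0.19972624] 7.6417
```

View pics/s3c.png

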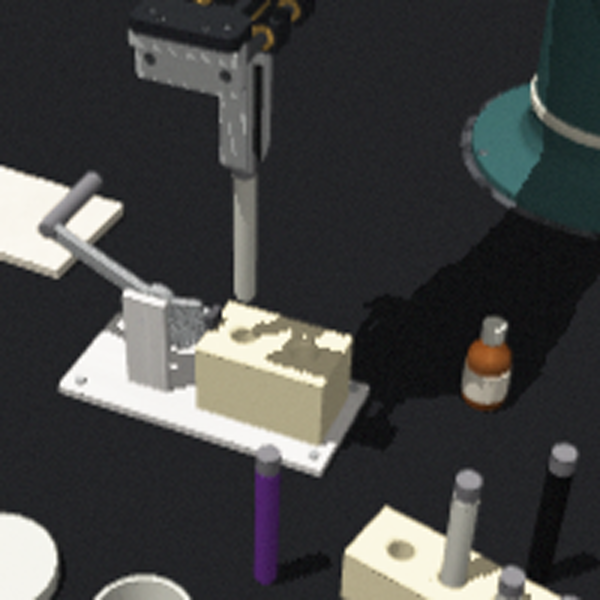

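View pics/w3c.png

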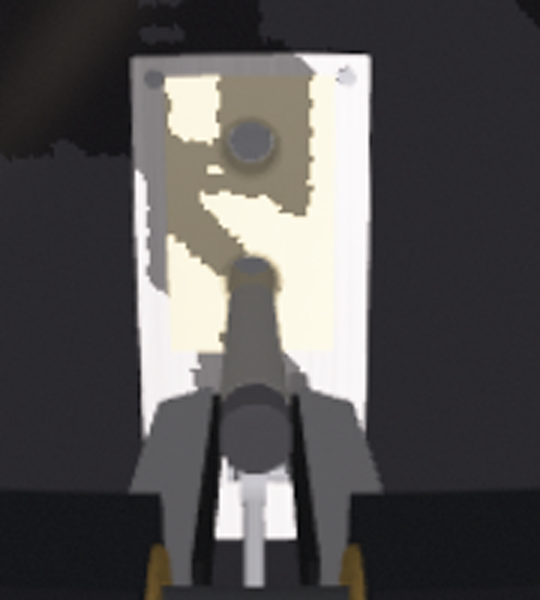

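The tube hangs upright over hole B. Its foot is at crop (245,297) and the mouth at (243,335). Inserting it now.

```bash
cat >> pick.py <<'E'
def insert(h):
    f0=robot.get_state()['force']
    r=robot.move_linear([h[0],h[1],.140],velocity=.08,threshold=8)
    s=robot.get_state();print('A',r,s['ee_pos'],(s['force']-f0).round(1))
    if r: return False
    r=robot.move_linear([h[0],h[1],.1105],velocity=.06,threshold=8)
    s=robot.get_state();print('B',r,s['ee_pos'],(s['force']-f0).round(1),s['time'])
    return s['ee_pos'][2]<.118
E
python3 - <<'E'
from pick import *
h=(.5008,-.0549)
print(proj('scene',[.5009,-.054,.105]))
if insert(h):
    robot.gripper_to(.045); robot.move_linear([h[0],h[1],.2],velocity=.2)
cv2.imwrite('pics/s4.png',robot.grab_frame('scene')[:,:,::-1]);crop('pics/s4.png','pics/s4c.png',250,80,200,200,3)
print(robot.get_state()['time'])
E
```

```text
[330.37705234 179.07595874]
A False [ 0.50108495 -0.05484736  0.14035544] [ 0.1 -0.   0.9]
B True [ 0.50090861 -0.05487357  0.10974876] [ 0.9 -1.5 10.4] 9.1667
10.475
```

View pics/s4c.png

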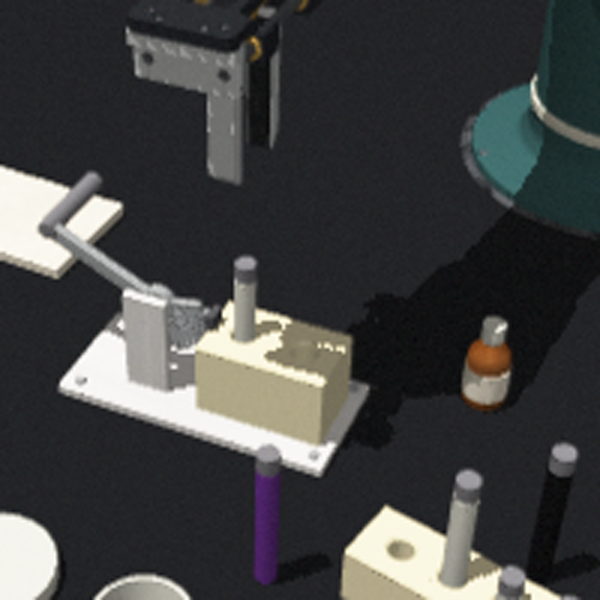

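Tube 1 is seated. Contact came at the bed height, with its cap at crop (245,268). Next is tube 2.

```bash
python3 - <<'E'
from pick import *
pick((.5803,.1788)); h=(.4893,-.0084); over(h)
cv2.imwrite('pics/s5.png',robot.grab_frame('scene')[:,:,::-1])
ok=robot.get_state()['opening']>.012 and insert(h)
if ok:
    robot.gripper_to(.045); robot.move_linear([h[0],h[1],.2],velocity=.2)
cv2.imwrite('pics/s6.png',robot.grab_frame('scene')[:,:,::-1]);crop('pics/s6.png','pics/s6c.png',250,80,200,200,3)
print(ok,robot.get_state()['time'])
E
```

```text
grip 0.014535369079421719 [0.58039633 0.17889074 0.10818459] 12.6833
open 0.014454214093491303
[ 0.48935325 -0.00765187  0.19973284] 14.275
A False [ 0.48956769 -0.00833147  0.1403223 ] [ 1.4 -0.1  0.6]
B True [ 0.48942494 -0.00831793  0.10977739] [ 0.7  0.1 11.8] 15.75
True 17.0583
```

View pics/s6c.png

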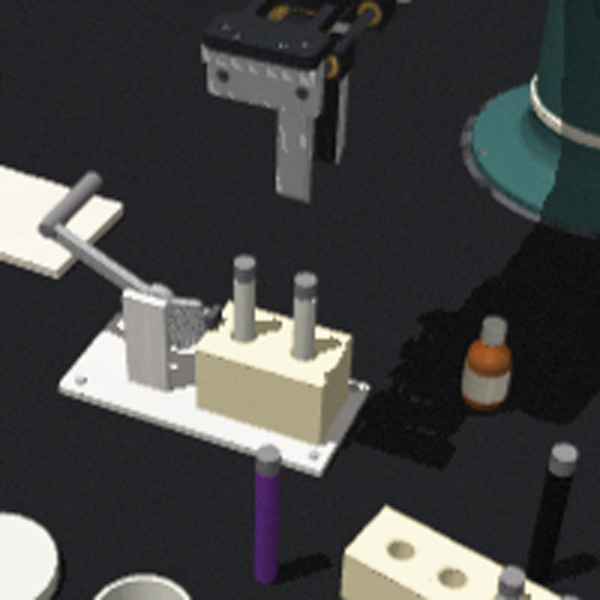

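Both tubes are in the holes, with caps at crop (245,268) and (305,283). Now I'll look at the bar from above with the jaws across it.

```bash
python3 - <<'E'
from h import *
import pickle
robot.move_linear([.489,-.03,.26],velocity=.25)
for y in (14,-166):
    q=robot.ik([.505,-.22,.24],down(np.radians(y)));print(y,q)
robot.move_ptp([.505,-.22,.24],down(np.radians(14)))
robot.gripper_to(.06)
i=robot.camera_info('wrist'); f=robot.grab_frame('wrist')
pickle.dump(i,open('w7.pkl','wb'));cv2.imwrite('pics/w7.png',f[:,:,::-1])
cv2.imwrite('pics/t7.png',robot.grab_frame('top')[:,:,::-1])
print(robot.get_state()['time'],proj('wrist',[.505,-.22,.118],i))
E
```

```text
14 [ 0.85089153  0.28555662 -0.60055769  1.71950333  0.17234382  1.18963763
 -1.12165511]
-166 [ 1.19456214  0.41944242 -1.08285261  1.71007347  0.3888614   1.24942485
  1.83662898]
19.1917 [314.45703447 195.65734458]
```

View pics/w7.png

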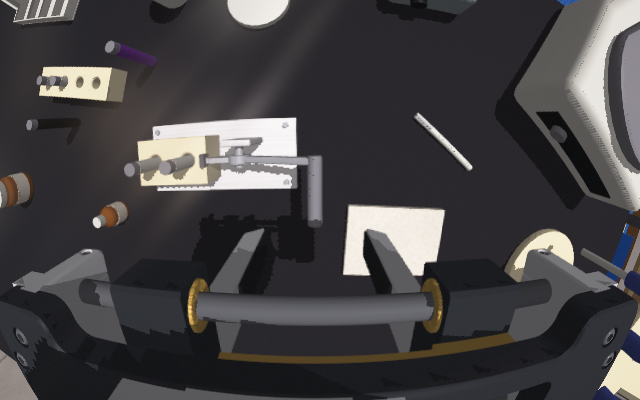

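The bar runs from (315,155) to (315,226), with the arm joining at its far (+x) end at y≈160. The tubes and the hinge at (239,155) are clear of the gripper.

```bash
python3 - <<'E'
from h import *
import pickle
i=pickle.load(open('w7.pkl','rb'))
for p in [(315.3,155.5),(315.3,226),(239,157)]: print(on_plane('wrist',p,.118 if p[0]>300 else .085,i))
crop('pics/w7.png','pics/w7c.png',190,110,150,130,5)
E
```

```text
[ 0.54670406 -0.21048594  0.118     ]
[ 0.47234362 -0.22910291  0.118     ]
[ 0.52172511 -0.12490915  0.085     ]
```

View pics/w7c.png

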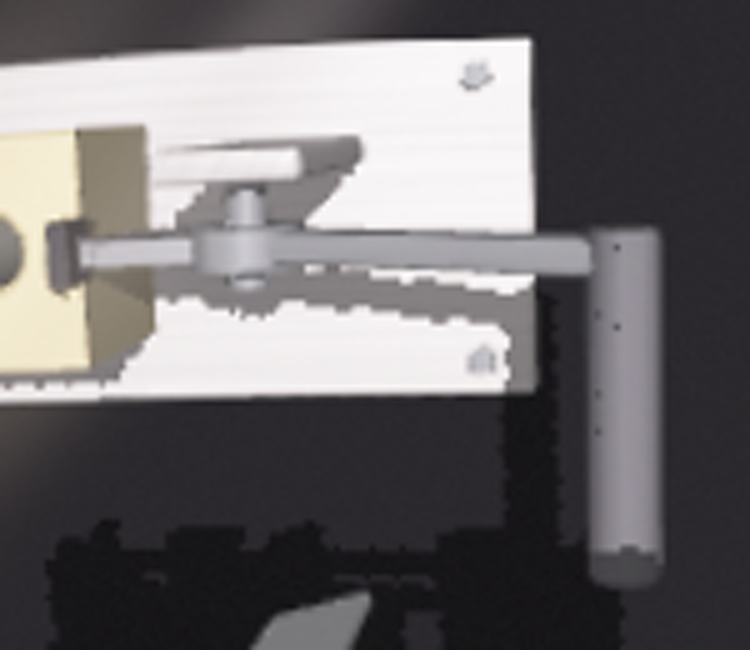

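```bash
python3 - <<'E'
from h import *
b=[.5045,-.2206]
robot.move_linear([*b,.116],velocity=.12,threshold=8) and print('touched')
f0=robot.get_state()['force']
robot.gripper_to(.005)
s=robot.get_state();print(s['opening'],s['ee_pos'],(s['force']-f0).round(1),s['time'])
cv2.imwrite('pics/s8.png',robot.grab_frame('scene')[:,:,::-1]);crop('pics/s8.png','pics/s8c.png',230,60,180,180,4)
E
```

```text
0.005013815748437164 [ 0.50450029 -0.22057102  0.11598446] [ 1.9 -0.3  0.1] 21.3417
```

View pics/s8c.png

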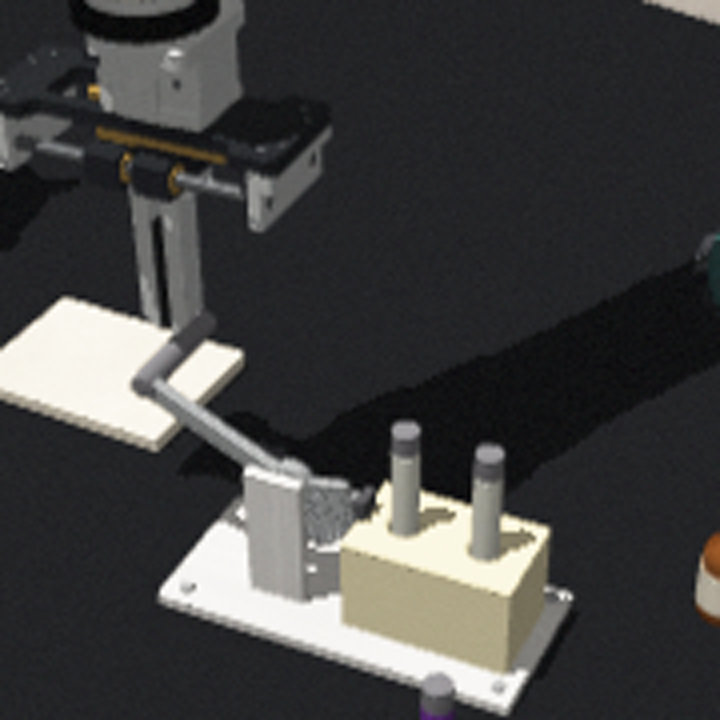

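The fingers closed to 5 mm, so they missed the bar. Checking the projections before doing anything else.

```bash
python3 - <<'E'
from h import *
import pickle
i=robot.camera_info('wrist');pickle.dump(i,open('w9.pkl','wb'));cv2.imwrite('pics/w9.png',robot.grab_frame('wrist')[:,:,::-1])
cv2.imwrite('pics/t9.png',robot.grab_frame('top')[:,:,::-1]);crop('pics/t9.png','pics/t9c.png',320,150,130,100,6)
for P in ([.5045,-.2206,.116],[.5045,-.2206,.097]): print((proj('scene',P)-[230,60])*4, (proj('top',P)-[320,150])*6)
print(tri('top',(280+612/6-.4,190+78/6-.4),'scene',(230+147/4,60+382/4)),tri('top',(280+650/6-.4,190+238/6-.4),'scene',(230+206/4,60+322/4)))
E
```

```text
[173.47058828 352.01172447] [390.90652473 401.89231134]
[176.00909063 378.86739454] [385.61038786 408.54312311]
(array([ 0.54008582, -0.21035323,  0.11966113]), np.float64(0.00564292264518049)) (array([ 0.47184966, -0.22587422,  0.11764248]), np.float64(0.0007243171066941148))
```

View pics/w9.png

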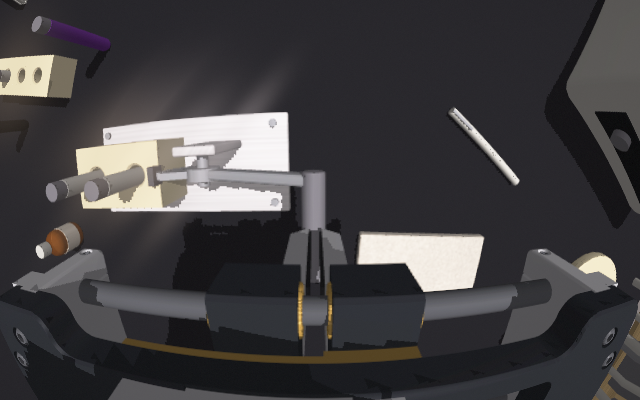

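View pics/t9c.png

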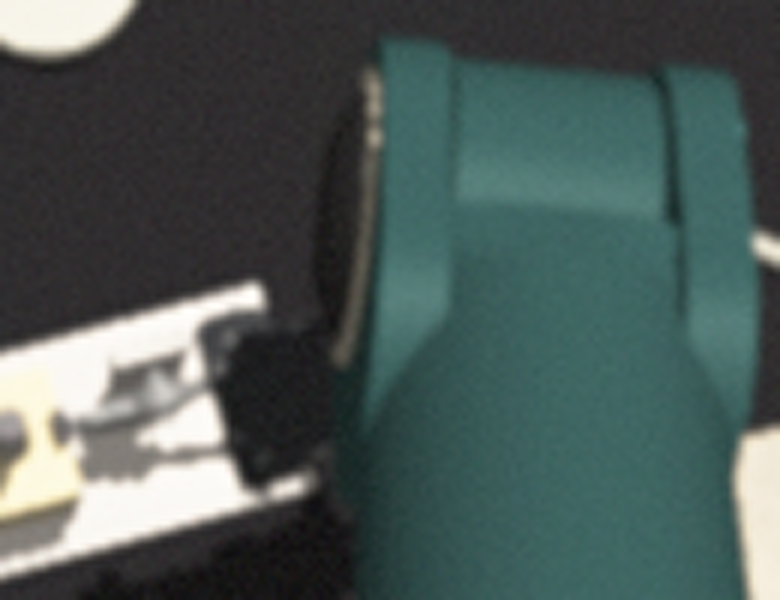

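```bash
python3 - <<'E'
from h import *
print('s6 tips expect crop', [(proj('scene',[.4893+s*.0225*.97,-.0084+s*.0225*.24,.181])-[250,80])*3 for s in(-1,1)])
print('s3 tip', (proj('scene',[.5009,-.054,.181])-[250,80])*3)
print(robot.get_state()['ee_pos'],robot.get_state()['opening'],robot.get_state()['force'])
cv2.imwrite('pics/s10.png',robot.grab_frame('scene')[:,:,::-1]);crop('pics/s10.png','pics/s10c.png',240,100,80,75,8)
crop('pics/w9.png','pics/w9c.png',270,160,90,80,8)
E
```

```text
s6 tips expect crop [array([318.22813655, 209.25675606]), array([292.20228734, 244.70942266])]
s3 tip [241.62159647 209.99154754]
[ 0.50449643 -0.22059246  0.11599259] 0.005204886126587416 [-0.70118217 -0.25541325  0.13211977]
```

View pics/s10c.png

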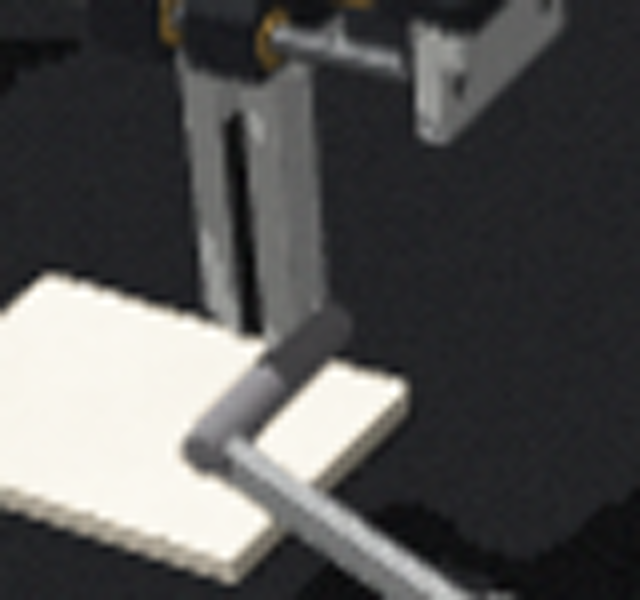

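View pics/w9c.png

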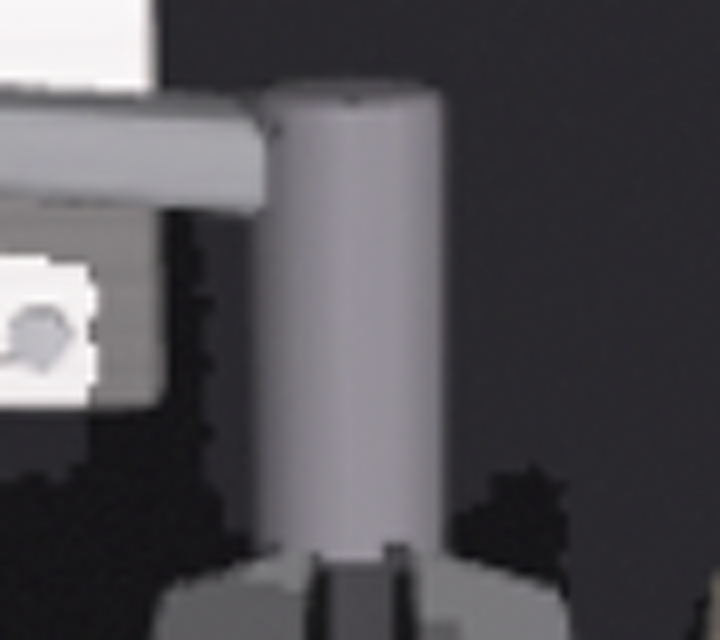

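My first view was misleading. The visible fingertips sit about 33 mm higher than the stated 19 mm ahead of the TCP. They show up at TCP +14 to +18 mm in both the tube-1 picture and this one, so the jaws closed above the bar. I'll open, go lower by that amount, and grip again while watching for contact.

```bash
python3 - <<'E'
from h import *
b=[.5045,-.2206]
robot.gripper_to(.06)
t=robot.move_linear([*b,.087],velocity=.06,threshold=5)
s=robot.get_state();print(t,s['ee_pos'],s['opening'],s['force'].round(1))
cv2.imwrite('pics/s11.png',robot.grab_frame('scene')[:,:,::-1]);crop('pics/s11.png','pics/s11c.png',230,90,100,90,7)
if not t:
    robot.gripper_to(.005)
    s=robot.get_state();print(s['ee_pos'],s['opening'],s['force'].round(1),s['time'])
    cv2.imwrite('pics/s12.png',robot.grab_frame('scene')[:,:,::-1]);crop('pics/s12.png','pics/s12c.png',230,90,100,90,7)
E
```

```text
False [ 0.50453862 -0.22048862  0.08692023] 0.060087751070139486 [ 0.3  0.1 -0.2]
[ 0.50431908 -0.21987273  0.08693877] 0.015017112927501328 [-2.8  5.1  2.5] 23.9583
```

View pics/s11c.png

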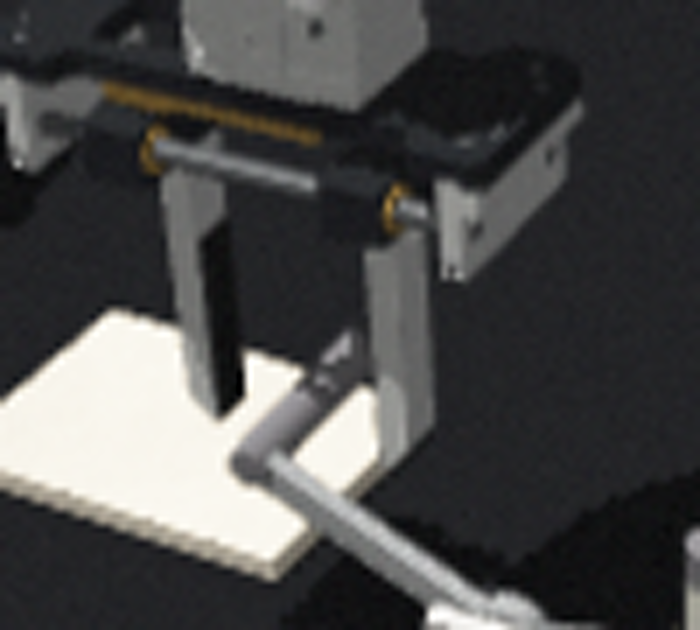

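```bash
ls pics/s12c.png
```

```text
pics/s12c.png
```

The fingers now straddle the bar and closed to 15 mm on it. I'll press along the arc in small steps and read the force at each one.

```bash
cat > press.py <<'E'
from h import *
import json,os
my=np.array([np.sin(np.radians(14)),-np.cos(np.radians(14)),0])
if not os.path.exists('p0.json'): json.dump(list(robot.get_state()['ee_pos']),open('p0.json','w'))
p0=np.array(json.load(open('p0.json')))
off=lambda th: .1*(np.cos(.45-th)*my+np.sin(.45-th)*np.array([0,0,1.]))
def press(ths,v=.04):
    for th in ths:
        robot.move_linear(p0+off(th)-off(0),velocity=v)
        s=robot.get_state();d=s['ee_pos']-p0
        print(round(th,3),'z drop %.1f'%(1e3*d[2]),s['force'].round(1),'open %.4f'%s['opening'],'t %.2f'%s['time'])
E
python3 - <<'E'
from press import *
press(np.arange(.04,.33,.04))
cv2.imwrite('pics/s13.png',robot.grab_frame('scene')[:,:,::-1]);crop('pics/s13.png','pics/s13c.png',230,90,150,130,5)
E
```

```text
0.04 z drop -3.4 [-3.2  3.1  7.1] open 0.0151 t 24.26
0.08 z drop -7.1 [-2.5  2.   7.4] open 0.0150 t 24.51
0.12 z drop -11.1 [-2.3  2.2  3.1] open 0.0151 t 24.76
0.16 z drop -14.9 [-2.3  4.2  3.5] open 0.0151 t 25.01
0.2 z drop -18.7 [-2.9  4.9  4.5] open 0.0151 t 25.26
0.24 z drop -22.4 [-3.5  5.5  8.9] open 0.0154 t 25.51
0.28 z drop -26.4 [-3.4  5.1  7.5] open 0.0151 t 25.76
0.32 z drop -30.3 [-2.6  5.3  7.1] open 0.0153 t 26.01
```

View pics/s13c.png

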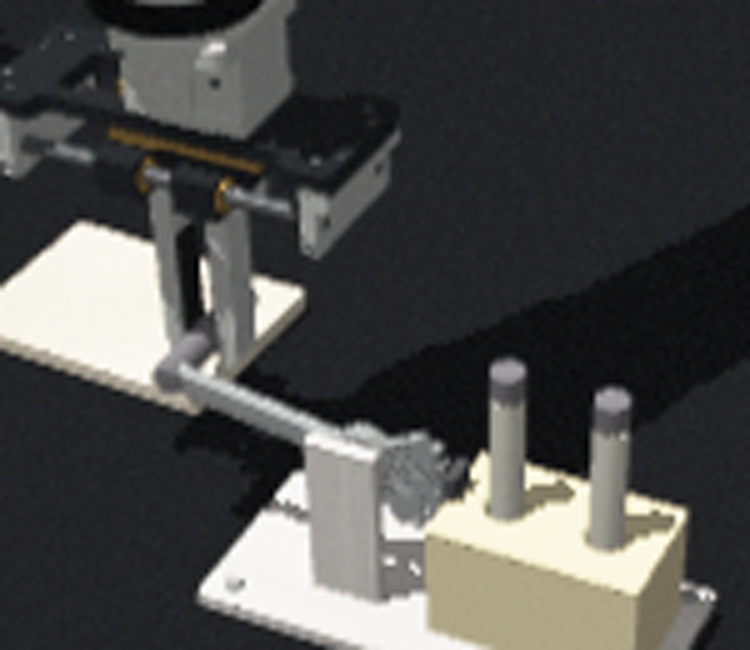

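The lever and tubes move as expected. The force fell after θ≈0.1 and peaked again at 0.24, matching the first tooth. Continuing.

```bash
python3 - <<'E'
from press import *
press([.34,.36,.38,.40,.42,.44,.46,.48,.50,.52,.54,.56,.58],v=.03)
cv2.imwrite('pics/s14.png',robot.grab_frame('scene')[:,:,::-1]);crop('pics/s14.png','pics/s14c.png',230,90,150,130,5)
E
```

```text
0.34 z drop -32.2 [-4.   5.8  8.7] open 0.0153 t 26.31
0.36 z drop -34.2 [-3.2  4.   7.6] open 0.0153 t 26.56
0.38 z drop -36.3 [-2.7  3.4  5.3] open 0.0151 t 26.81
0.4 z drop -38.4 [-1.3  4.   2.1] open 0.0153 t 27.06
0.42 z drop -40.3 [-3.   5.1  6.3] open 0.0151 t 27.31
0.44 z drop -42.2 [-3.1  4.4  9.1] open 0.0150 t 27.56
0.46 z drop -44.1 [-3.   5.  10.4] open 0.0149 t 27.81
0.48 z drop -45.9 [-5.   3.7 13.1] open 0.0153 t 28.06
0.5 z drop -48.1 [-3.2  3.3 10. ] open 0.0154 t 28.31
0.52 z drop -50.1 [-3.7  3.5  9.5] open 0.0151 t 28.56
0.54 z drop -52.2 [-1.5  2.   7.3] open 0.0150 t 28.81
0.56 z drop -54.2 [-2.6  2.1  7.5] open 0.0150 t 29.06
0.58 z drop -56.1 [-2.2  0.7  7.8] open 0.0153 t 29.31
```

View pics/s14c.png

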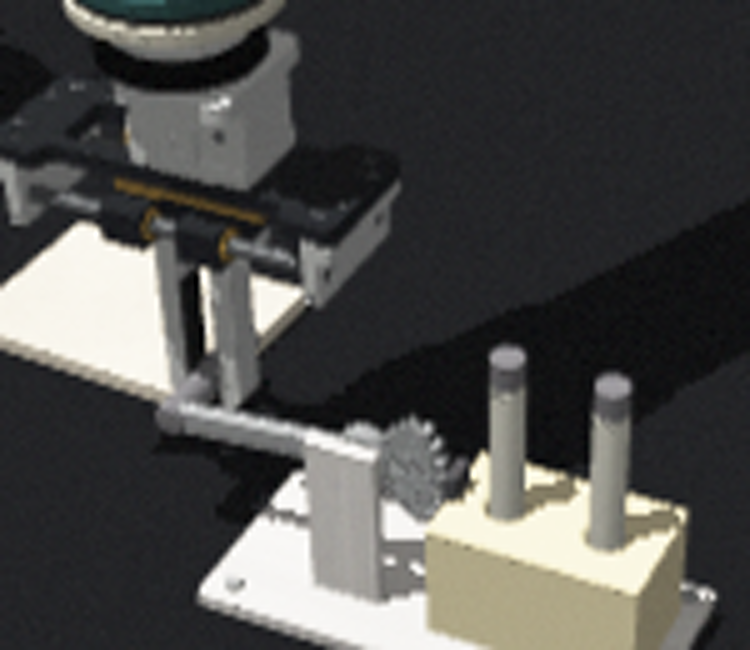

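The forces run about 0.05 rad behind my commanded angle: second minimum at 0.40, third peak at 0.48. That suggests some slip or flex, so I'll press on until the third drop and rise show.

```bash
python3 - <<'E'
from press import *
press([.59,.60,.61,.62,.63,.64,.65],v=.02)
cv2.imwrite('pics/s15.png',robot.grab_frame('scene')[:,:,::-1]);crop('pics/s15.png','pics/s15c.png',230,90,150,130,5)
E
```

```text
0.59 z drop -57.0 [-2.3  1.3  7.2] open 0.0153 t 29.61
0.6 z drop -58.0 [-1.7  2.   6.5] open 0.0153 t 29.86
0.61 z drop -59.1 [-2.4  1.   6.4] open 0.0152 t 30.11
0.62 z drop -60.0 [-3.   0.7  8.1] open 0.0150 t 30.36
0.63 z drop -61.0 [-2.4 -0.6  6.8] open 0.0151 t 30.61
0.64 z drop -62.0 [-1.9  0.8  6.1] open 0.0153 t 30.86
0.65 z drop -62.9 [-2.3 -0.5  9. ] open 0.0154 t 31.11
```

View pics/s15c.png

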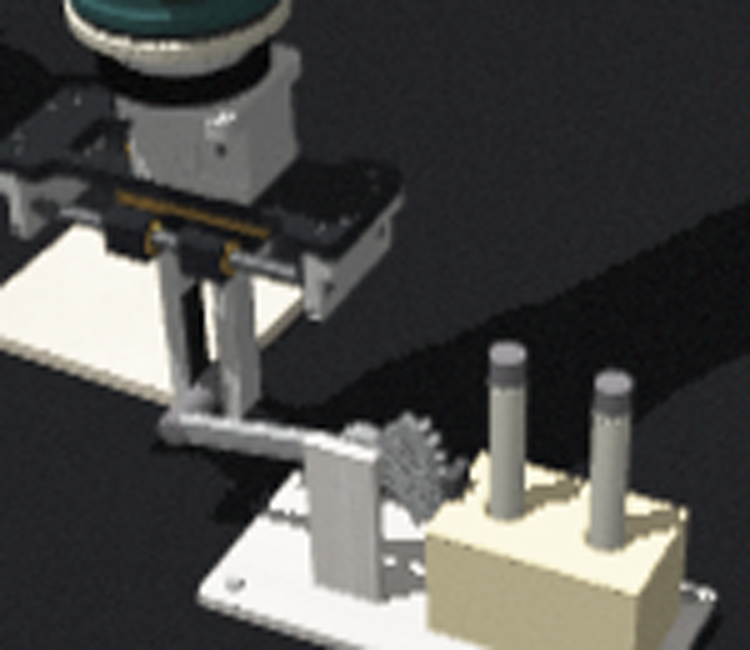

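The third drop is not clear in the forces. I'll measure the lever angle and tube height from the pictures instead.

```bash
python3 - <<'E'
from press import *
# cap tops: grey brightness template shift of cap between s6-like rest (s8) and s15, per tube
def shift(a,b,x,y,w,h,up,dn):
    A=cv2.imread(a);B=cv2.imread(b)
    S=8
    A=cv2.resize(A,None,fx=S,fy=S,interpolation=cv2.INTER_CUBIC);B=cv2.resize(B,None,fx=S,fy=S,interpolation=cv2.INTER_CUBIC)
    T=A[y*S:(y+h)*S,x*S:(x+w)*S]; x0,x1=x-3,x+w+3; W=B[(y-up)*S:(y+h+dn)*S,x0*S:x1*S]
    r=cv2.matchTemplate(W,T,cv2.TM_CCOEFF_NORMED);_,m,_,l=cv2.minMaxLoc(r)
    return l[0]/S-3,l[1]/S-up,round(m,3)
for nm,(hx,hy) in {'b':(.501,-.0547),'a':(.4893,-.0083)}.items():
    c=proj('scene',[hx,hy,.135]);c2=proj('scene',[hx,hy,.145]); 
    x,y=int(c[0])-7,int(c[1])-5
    for pic in ('s12','s13','s14','s15'):
        print(nm,c.round(1),'px/10mm',(c2-c).round(2),pic,shift('pics/s8.png',f'pics/{pic}.png',x,y,14,13,14,3))
# bar end (arm side)
for pic in ('s12','s13','s14','s15'):
    print(pic,shift('pics/s12.png',f'pics/{pic}.png',261,150,9,13,3,36))
hinge=np.array([.5095,-.2198,.118])-off(0)
ux=np.array([np.cos(np.radians(14)),np.sin(np.radians(14)),0])
e=lambda th: proj('scene',hinge+off(th)+.038*ux)
for th in (0,.32,.45,.5,.55,.6,.65): print(th,e(th).round(1),(e(th)-e(0)).round(1))
E
```

```text
b [330.2 167.9] px/10mm [ 0.02 -3.81] s12 (0.0, 0.0, 0.998)
b [330.2 167.9] px/10mm [ 0.02 -3.81] s13 (0.125, -3.375, 0.993)
b [330.2 167.9] px/10mm [ 0.02 -3.81] s14 (0.125, -6.125, 0.993)
b [330.2 167.9] px/10mm [ 0.02 -3.81] s15 (0.0, -6.875, 0.994)
a [351.1 173.7] px/10mm [ 0.17 -3.83] s12 (0.0, 0.0, 0.999)
a [351.1 173.7] px/10mm [ 0.17 -3.83] s13 (0.125, -3.5, 0.986)
a [351.1 173.7] px/10mm [ 0.17 -3.83] s14 (0.125, -6.25, 0.992)
a [351.1 173.7] px/10mm [ 0.17 -3.83] s15 (0.25, -6.875, 0.994)
s12 (0.0, 0.0, 1.0)
s13 (0.375, -3.0, 0.655)
s14 (0.875, 4.0, 0.685)
s15 (1.375, 6.375, 0.679)
0 [263.5 157.1] [0. 0.]
0.32 [261.4 167. ] [-2.2  9.8]
0.45 [261.6 171.4] [-1.9 14.2]
0.5 [261.8 173.1] [-1.7 15.9]
0.55 [262.2 174.8] [-1.4 17.7]
0.6 [262.6 176.5] [-0.9 19.4]
0.65 [263.1 178.3] [-0.4 21.2]
```

Both tubes are up 18.0 mm, so their centres are at 93 mm. The bar end moved from (266,156) to (264.6,175.6), 19.9 px down, which gives θ≈0.61. Now I'll check that it holds still.

```bash
python3 - <<'E'
from press import *
for k in range(3):
    robot.pause(.7); s=robot.get_state(); print(s['ee_pos']-p0,s['force'].round(1),s['opening'],s['time'])
cv2.imwrite('pics/s16.png',robot.grab_frame('scene')[:,:,::-1]);cv2.imwrite('pics/t16.png',robot.grab_frame('top')[:,:,::-1])
a=cv2.imread('pics/s15.png').astype(int);b=cv2.imread('pics/s16.png').astype(int)
print('diff lifter/tubes region',abs(a-b)[130:220,255:380].max(),abs(a-b)[130:220,255:380].mean())
E
```

```text
[ 0.00225554 -0.00856153 -0.06283355] [-3.1 -0.4  8.9] 0.014761246269206931 31.8583
[ 0.0022528  -0.00857724 -0.06283979] [-2.9  0.4  7.9] 0.014817287336780914 32.5583
[ 0.0022507  -0.0085648  -0.06285657] [-3.2 -0.3  9.3] 0.015203158015874857 33.2583
diff lifter/tubes region 49 1.6911703703703704
```

View pics/s16.png

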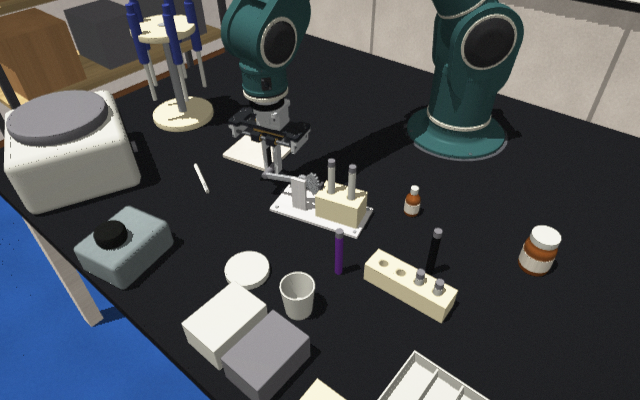

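```bash
python3 - <<'E'
import cv2
S=8
f=lambda n:cv2.resize(cv2.imread(n),None,fx=S,fy=S,interpolation=cv2.INTER_CUBIC)
A,B=f('pics/s15.png'),f('pics/s16.png')
for n,(x,y,w,h) in dict(tubeb=(323,156,14,16),tubea=(344,161,14,16),barend=(259,168,16,14)).items():
    r=cv2.matchTemplate(B[(y-3)*S:(y+h+3)*S,(x-3)*S:(x+w+3)*S],A[y*S:(y+h)*S,x*S:(x+w)*S],5);_,m,_,l=cv2.minMaxLoc(r);print(n,l[0]/S-3,l[1]/S-3,m)
from rig import robot
robot.sign_off();print(robot.get_state()['time'])
E
```

```text
tubeb 0.0 0.0 0.9991323947906494
tubea 0.0 0.0 0.9977944493293762
barend 0.0 0.0 0.9991916418075562
the job is handed in; nothing more can be done
the job is handed in; nothing more can be done
```

I handed the job in at about 33 s of the 72 s allowed, with the gripper still holding the lever down. Both tall tubes are in the lifter holes and raised.

**Tubes:** Each stopped on the bed, with contact where the bottom was expected. I placed them one after the other with the lever up. The final picture shows the vials, the other bench items and the purple and black look-alikes still where they were.

**Last checks:**
- **Tube height:** both tubes are raised about 18 mm, so their centres are near 93 mm.
- **Lever angle:** about 0.60 rad from the tube lift and 0.61 rad from the bar position, inside the 0.52 to 0.69 window.
- **Holding:** the lever pushes back with a steady 8 to 9 N. Neither the tubes nor the bar moved between pictures taken about 2 s apart.

**What disagreed:**
- **First grip:** it missed the bar because the fingertips looked about 33 mm higher than stated. I went lower and the second grip held.
- **Lever lag:** the lever ran about 0.05 rad behind my commanded angle, so I pressed to 0.65 commanded.
- **Third click:** the force showed the first two clicks, but the third was faint, falling only to about 6 N instead of 3 N. I judged the final position from the pictures rather than by feel.

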